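# Check the charge of two battery packs

### The arm

A 7-joint arm with a two-finger parallel gripper is mounted at the origin on the work surface. World frame = base frame: x ahead of the robot, y to its left, z up, the work surface at z = 0. Lengths are in m, angles in rad, forces in N, time in s.
With the tool pointing down it reaches from about 0.4 to 0.85 m from the base axis. Payload 4.5 kg.
Tool frame: the origin (TCP) lies at the very end of the fingers, on their centre line; the grasp point (between the pads) lies 19 mm behind it (r.pinch_z is the distance from the TCP to the grasp point, in m); x points along the fingers, y is the direction in which the jaws open and shut, and the axes are right-handed (so a half turn about x gives the same grasp; the last joint's range is limited). The gripper opens to 88 mm and grips with 3 to 60 N. Pads are 18 mm wide; open, the fingers measure 123 mm over their backs; the gripper's body (75 mm by 187 mm) begins 45 mm behind the grasp point.
Start: joints at [-1.289, 0.689, -0.195, 1.565, 0.157, 0.902, -0.215], TCP at [0.153, 0.606, 0.239] pointing down, gripper open.
Joint ranges: [-3.01, 3.01], [-0.46, 2.08], [-1.47, 1.51], [0.13, 2.56], [-1, 4.14], [0.04, 2.09], [-2.66, 2.66]. Speed limits (rad/s): [2.57, 2.57, 3.14, 3.14, 3.14, 3.14, 3.14].

### API

Orientations are given as a unit quaternion [x, y, z, w].
In Python, from plant import telemetry, cams, job, r gives the robot as it stands.
- The arm moves only by the tool send_rows, never from a script. Its argument "commands" is one flat list of numbers, 7 for each row, row after row: the shift along the world's x, y, z as a fraction of full scale, then the turn, a rotation vector about the world's x, y, z as a fraction of full scale, then the closure, from 0 (fully open) to 1 (shut). In form: [dx, dy, dz, wx, wy, wz, claw, dx, dy, dz, wx, wy, wz, claw, ...]. A call has 1 to 12 rows; each row shifts and turns the pose as measured when the row begins; what a row does not reach is not made up. Full scale, the value 1, is 250 mm for a shift and 90 degrees for a turn. A row lasts 1/10 s, in which the tool goes at most 50 mm and 8.59 degrees, less where a joint would pass 70% of its speed; a pose out of reach is approached as far as the arm can. A call with a number of a shift or a turn outside -1 to 1 is refused whole. A call with a gripper value outside its range is refused whole. The fingers move at their own pace and stop on an object; "newtons" is the grip in N (left out, the last holds). Time passes only in rows, so rows that do not move let the fingers close. It gives the time, the measured TCP pose, the force and the opening at its end, in the units of the state.
- telemetry.get_state(): the state, without advancing time (a new reading comes with each control period).
- cams.snapshot(name): name is "scene" or "top"; returns a dict with "image" (400x640x3 uint8, blue, green, red), "intrinsics" (3x3 intrinsics, pixels), "world_to_cam" (4x4, takes a point from world to camera coordinates). Camera axes: x right, y down, z forward; pixel columns grow to the right and rows downward; lengths in m; the calibration is good to about 2 mm. A picture is of the moment at which its call begins. There is no depth.
- job.finish_job(): hands the job in, once; it reports no verdict.
The state is a dict: "clock": time; "q": joint angles; "qd": joint speeds; "joint_torque": joint torques, N m; "tool_pos": TCP position; "eef_rot": TCP orientation; "contact_force": force on the tool from outside, world axes, zero at the start; "moment": the same for the moment, N m; "opening": opening from 0.0 (shut) to 1.0 (fully open).
Only numpy, scipy, OpenCV 4.12 (cv2) and the standard library are available. Lean on these libraries where they do the work, as an engineer would, in place of code of your own. Each camera call takes 0.05 s, during which the arm holds its last target.

### The job

Check the charge of two of the battery packs lying on the workshop bench: with the fingertips, lightly press down the round white check button of the yellow-banded pack, hold it down for about a second and let it spring back, then do the same on the blue-banded pack. Do not press the red latch buttons or the buttons of the other packs, and leave every pack and everything else on the bench where it lies, neither shifted nor lifted.

Things in the scene. Friction and masses are not known exactly. Their poses are not given: they have to be found in the camera images.
- yellow_pack: Loose rechargeable battery pack with the yellow band (and yellow raised middle block) across it, lying flat on the bench, buttons up; 120 (own x) x 66 (own y) x 56 mm high, about 0.6 kg. Origin: centre of its underside; z up, x along its length towards the red latch button. Its yellow middle block (34 mm long, at the centre) stands 5 mm above the top face, at 61 mm. It can lie at any yaw.
- yellow_check_top (a point): Centre of the top of the round white charge-check button of the yellow pack: 24 mm in diameter, 38 mm from the pack's centre towards its own -x end; its top is 67 mm above the bench when up, 11 mm above the pack's top face around it. The point moves down with the button.
- yellow_check (a joint): How far the yellow pack's check button is pressed, m: 0 up, 0.007 fully down (a hard stop, still 4 mm above the pack's top face). Straight down, sprung: begins to move at about 2 N, fully down at about 5 N, springs back up when let go. It counts as pressed beyond 0.0045 (about 4 N).
- yellow_latch (a joint): How far the yellow pack's red latch button is pressed, m: 0 up, 0.007 down. The button is rectangular, 20 x 32 mm, 40 mm from the pack's centre towards its own +x end, its top 65 mm above the bench. Same spring as the check button. To be left alone.
- blue_pack: Loose rechargeable battery pack with the blue band (and blue raised middle block) across it, lying flat on the bench, buttons up; 120 (own x) x 66 (own y) x 56 mm high, about 0.6 kg. Origin: centre of its underside; z up, x along its length towards the red latch button. Its blue middle block (34 mm long, at the centre) stands 5 mm above the top face, at 61 mm. It can lie at any yaw.
- blue_check_top (a point): Centre of the top of the round white charge-check button of the blue pack: 24 mm in diameter, 38 mm from the pack's centre towards its own -x end; its top is 67 mm above the bench when up, 11 mm above the pack's top face around it. The point moves down with the button.
- blue_check (a joint): How far the blue pack's check button is pressed, m: 0 up, 0.007 fully down (a hard stop, still 4 mm above the pack's top face). Straight down, sprung: begins to move at about 2 N, fully down at about 5 N, springs back up when let go. It counts as pressed beyond 0.0045 (about 4 N).
- blue_latch (a joint): How far the blue pack's red latch button is pressed, m: 0 up, 0.007 down. The button is rectangular, 20 x 32 mm, 40 mm from the pack's centre towards its own +x end, its top 65 mm above the bench. Same spring as the check button. To be left alone.
- green_pack: Loose rechargeable battery pack with the green band (and green raised middle block) across it, lying flat on the bench, buttons up; 120 (own x) x 66 (own y) x 56 mm high, about 0.6 kg. Origin: centre of its underside; z up, x along its length towards the red latch button. Its green middle block (34 mm long, at the centre) stands 5 mm above the top face, at 61 mm. It can lie at any yaw.
- green_check_top (a point): Centre of the top of the round white charge-check button of the green pack: 24 mm in diameter, 38 mm from the pack's centre towards its own -x end; its top is 67 mm above the bench when up, 11 mm above the pack's top face around it. The point moves down with the button.
- green_check (a joint): How far the green pack's check button is pressed, m: 0 up, 0.007 fully down (a hard stop, still 4 mm above the pack's top face). Straight down, sprung: begins to move at about 2 N, fully down at about 5 N, springs back up when let go. It counts as pressed beyond 0.0045 (about 4 N).
- green_latch (a joint): How far the green pack's red latch button is pressed, m: 0 up, 0.007 down. The button is rectangular, 20 x 32 mm, 40 mm from the pack's centre towards its own +x end, its top 65 mm above the bench. Same spring as the check button. To be left alone.
- orange_pack: Loose rechargeable battery pack with the orange band (and orange raised middle block) across it, lying flat on the bench, buttons up; 120 (own x) x 66 (own y) x 56 mm high, about 0.6 kg. Origin: centre of its underside; z up, x along its length towards the red latch button. Its orange middle block (34 mm long, at the centre) stands 5 mm above the top face, at 61 mm. It can lie at any yaw.
- orange_check_top (a point): Centre of the top of the round white charge-check button of the orange pack: 24 mm in diameter, 38 mm from the pack's centre towards its own -x end; its top is 67 mm above the bench when up, 11 mm above the pack's top face around it. The point moves down with the button.
- orange_check (a joint): How far the orange pack's check button is pressed, m: 0 up, 0.007 fully down (a hard stop, still 4 mm above the pack's top face). Straight down, sprung: begins to move at about 2 N, fully down at about 5 N, springs back up when let go. It counts as pressed beyond 0.0045 (about 4 N).
- orange_latch (a joint): How far the orange pack's red latch button is pressed, m: 0 up, 0.007 down. The button is rectangular, 20 x 32 mm, 40 mm from the pack's centre towards its own +x end, its top 65 mm above the bench. Same spring as the check button. To be left alone.
- drill: Loose blue and black cordless drill lying on its side, about 200 x 180 x 65 mm high; origin under its handle, about the middle; bystander beyond the packs.
- glue: Loose white glue bottle with a blue label and red cap, 60 mm in diameter, 120 mm tall; origin under its centre; bystander beyond the packs.
- offcut: Loose dark wooden offcut, 50 x 120 x 22 mm high; origin under its centre; bystander on the robot's side of the packs.
- tape: Loose yellow and black tape measure standing on edge, 32 x 68 x 62 mm high; origin under its centre; bystander on the robot's side of the packs.
- hammer: Loose hammer lying flat at the right of the bench; bystander.
Things that resemble listed ones, but are neither listed nor needed, are in the scene too. Leave any purple or turquoise look-alike of the yellow_pack alone.

How it is judged:
On the way, in this order (a step that is already met when the one before it is completed fails the run):
1. the yellow pack's white check button is held down (more than 4.5 mm of 7) for 0.5 s, the blue one up (value of joint yellow_check above 0.0045 m and value of joint blue_check below 0.0015 m), for 0.5 s.
2. the blue pack's white check button is held down (more than 4.5 mm of 7) for 0.5 s, the yellow one up (value of joint blue_check above 0.0045 m and value of joint yellow_check below 0.0015 m), for 0.5 s.
At the end, for the whole second after the job is handed in: Yellow, then blue check button held down beyond 4.5 mm for 0.5 s each; at the end all buttons are up (within 1.5 mm), the packs flat (0.05 rad) and at rest, and packs, drill, glue, offcut, tape and hammer within 12 mm of their starts (value of joint each of yellow_check, yellow_latch, blue_check, blue_latch, green_check, green_latch, orange_check, orange_latch below 0.0015 m and distance of each of yellow_pack, blue_pack, green_pack, orange_pack, drill, glue, offcut, tape, hammer from where it was at the start of the episode below 0.012 m and angle between each of yellow_pack, blue_pack, green_pack, orange_pack's own z axis and vertical below 0.05 rad and linear speed of each of yellow_pack, blue_pack, green_pack, orange_pack below 0.01 m/s); the robot touches nothing.
It fails at once if a check button on the green or orange pack is pressed (more than 2.5 mm) (value of joint any of green_check, orange_check above 0.0025 m).
It fails at once if a red latch button is pressed (more than 2.5 mm) (value of joint any of yellow_latch, blue_latch, green_latch, orange_latch above 0.0025 m).
It fails at once if a battery pack is lifted (8 mm), tipped (0.15 rad) or shifted (12 mm) (height (world z) of any of yellow_pack, blue_pack, green_pack, orange_pack above 0.008 m or angle between any of yellow_pack, blue_pack, green_pack, orange_pack's own z axis and vertical above 0.15 rad or distance of any of yellow_pack, blue_pack, green_pack, orange_pack from where it was at the start of the episode above 0.012 m).
It fails at once if a pack is pressed hard (more than 25 N from the arm or fingers) (contact force between any of the arm, the fingers and yellow_pack above 25 N or contact force between any of the arm, the fingers and blue_pack above 25 N or contact force between any of the arm, the fingers and green_pack above 25 N or contact force between any of the arm, the fingers and orange_pack above 25 N).
It fails at once if another thing on the bench is moved (12 mm) (distance of any of drill, glue, offcut, tape, hammer from where it was at the start of the episode above 0.012 m).
It also fails if it takes over 48 s, if anything falls off the work surface, if the arm or the gripper's body presses on something with over 40 N, if the wrist force passes 120 N, or if a joint passes its speed limit or range.

## Working session

There is one attempt and no reset: what is moved stays moved. The work goes in short steps, Python scripts to look and compute and a tool call to move; the robot and the scene stay as the last step left them, time stands still between calls to the robot, and variables do not carry over. Pictures are saved under pics/ and viewed, and the job is handed in when it is done.

Besides the shell and the picture viewer there is one more tool, called after "Emit:" by a JSON object that holds its "op" and its "data". send_rows: Moves the arm, as the interface text tells. Its arguments: {"type":"object","properties":{"commands":{"type":"array"},"newtons":{"type":"number"}},"required":["commands"]}

```bash
mkdir -p pics
python3 - <<'E'
from plant import telemetry, cams, job, r
import cv2, pickle
s=telemetry.get_state(); print({k:s[k] for k in('clock','tool_pos','eef_rot','contact_force','opening')})
for n in('scene','top'):
    d=cams.snapshot(n); cv2.imwrite(f'pics/{n}0.png',d['image']); pickle.dump(d,open(n+'0.pkl','wb')); print(d['intrinsics'],d['world_to_cam'])
E
```

```text
{'clock': 0.0, 'tool_pos': array([0.15318574, 0.60529473, 0.23790783]), 'eef_rot': array([ 0.08670287,  0.70172573, -0.0879889 ,  0.70165631]), 'contact_force': array([-0.07713718,  0.9922068 ,  0.97911707]), 'opening': 1.0016612307787467}
[[364.45328417   0.         321.65249416]
 [  0.         364.45328417 202.42274379]
 [  0.           0.           1.        ]] [[-0.82164502  0.56996032 -0.00668562  0.42815144]
 [ 0.46772536  0.66746837 -0.57941261 -0.16471415]
 [-0.32577976 -0.47919852 -0.81500695  1.51955552]
 [ 0.          0.          0.          1.        ]]
[[505.79034261   0.         329.87744717]
 [  0.         505.79034261 198.47608364]
 [  0.           0.           1.        ]] [[ 0.03493183 -0.99938636  0.00258456 -0.05411707]
 [-0.97556606 -0.03466031 -0.21695514  0.49685822]
 [ 0.21691159  0.00505724 -0.97617815  1.41435759]
 [ 0.          0.          0.          1.        ]]
```

View pics/scene0.png

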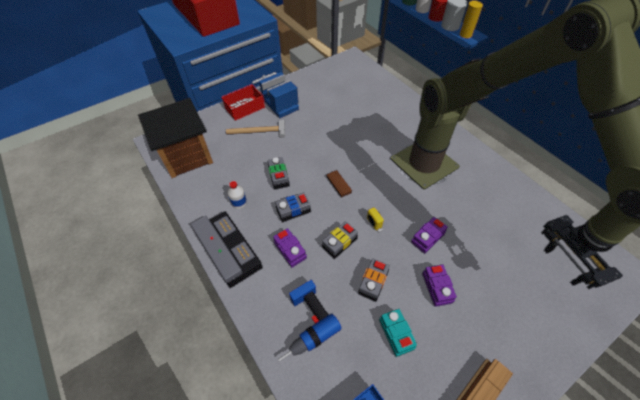

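View pics/top0.png

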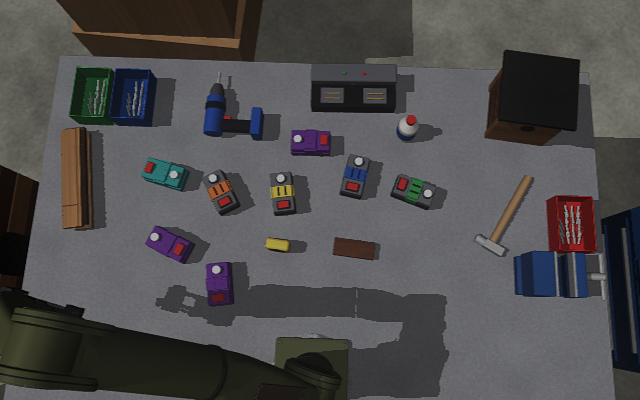

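The top view shows the yellow pack with its white button near (281,179) and its red latch near (284,205). The blue pack's white button is near (363,161) and its latch near (349,190). I'll refine these points next.

```bash
cat > h.py <<'E'
import numpy as np,pickle,cv2
def ray(d,uv,z):
    K=d['intrinsics'];T=d['world_to_cam'];R=T[:3,:3];c=-R.T@T[:3,3]
    v=R.T@np.linalg.inv(K)@np.array([uv[0],uv[1],1.]); return c+v*(z-c[2])/v[2]
def proj(d,p):
    T=d['world_to_cam'];q=d['intrinsics']@(T[:3,:3]@np.array(p)+T[:3,3]);return q[:2]/q[2]
def blob(img,uv,rad,f):
    b,g,r=[img[:,:,i].astype(int) for i in range(3)]
    m=f(b,g,r).astype(np.uint8)
    n,l,st,ce=cv2.connectedComponentsWithStats(m)
    return [(ce[i].round(1),st[i,4]) for i in range(1,n) if np.linalg.norm(ce[i]-uv)<rad and st[i,4]>6]
E
python3 - <<'E'
from h import *
W=lambda b,g,r:(np.minimum(np.minimum(b,g),r)>135)
Rd=lambda b,g,r:(r>110)&(g<70)&(b<70)
for n,pts in(('top',dict(y=((281,179),(284,205)),b=((363,161),(349,190)))),('scene',dict(y=((330,239),(352,228)),b=((283,206),(304,198))))):
    d=pickle.load(open(n+'0.pkl','rb'))
    for k,(w,l) in pts.items():
        for nm,uv,f,z in(('check',w,W,.067),('latch',l,Rd,.065)):
            for c,a in blob(d['image'],uv,10,f): print(n,k,nm,c,a,ray(d,c,z).round(4))
    im=d['image']; u,v=(320,180) if n=='top' else (315,220)
    cv2.imwrite(f'pics/{n}z.png',cv2.resize(im[v-50:v+50,u-65:u+65],None,fx=6,fy=6,interpolation=cv2.INTER_CUBIC))
E
```

```text
top y check [280.  177.7] 43 [0.5523 0.1103 0.067 ]
top y latch [282.6 203.9] 63 [0.4754 0.0987 0.065 ]
top b check [358.1 160.7] 42 [ 0.6119 -0.1153  0.067 ]
top b latch [351.9 185.9] 62 [ 0.5357 -0.0992  0.065 ]
scene y check [332.2 240.7] 42 [0.5539 0.1106 0.067 ]
scene y latch [348.  227.8] 46 [0.4785 0.0996 0.065 ]
scene b check [282.5 204.1] 35 [ 0.6131 -0.1156  0.067 ]
scene b latch [302.3 198.3] 41 [ 0.5394 -0.0975  0.065 ]
```

View pics/topz.png

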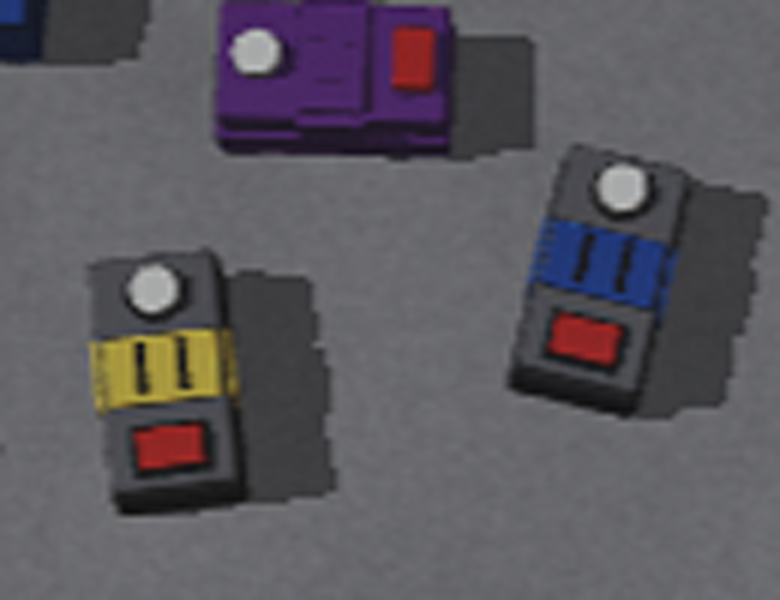

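View pics/scenez.png

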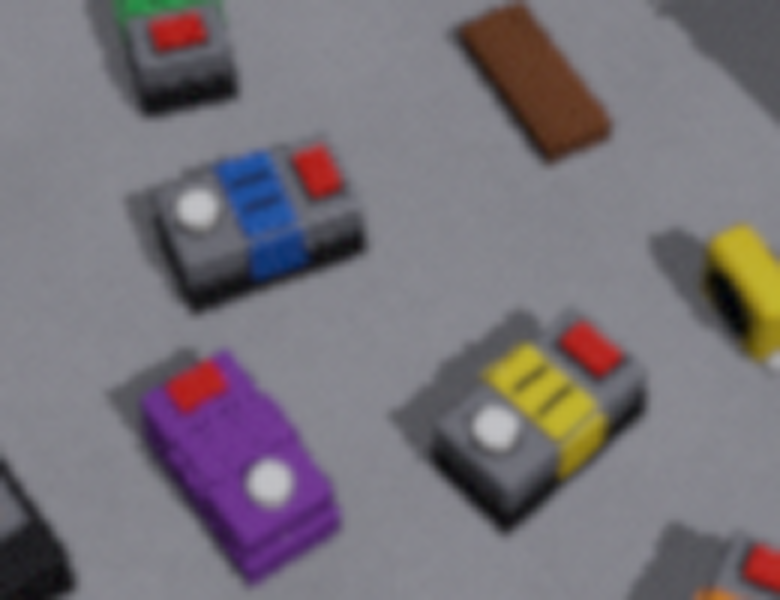

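Run:
```python
from plant import telemetry
from h import *
from scipy.spatial.transform import Rotation as R
s=telemetry.get_state(); M=R.from_quat(s['eef_rot']);print(M.as_matrix().round(3))
# want x down, y tool = +-world y rotated by pack
for yaw in (np.arctan2(.0988-.1104,.477-.553),np.arctan2(-.0984+.1155,.5375-.6125)):
  a=np.array([-np.sin(yaw),np.cos(yaw),0]); 
  for sg in(1,-1):
    y=sg*a; x=np.array([0,0,-1.]);D=R.from_matrix(np.c_[x,y,np.cross(x,y)])
    print(np.degrees(yaw),sg,np.degrees((D*M.inv()).as_rotvec()).round(2))
d=pickle.load(open('top0.pkl','rb'));print('glue',ray(d,(405,128),.06),'tape',ray(d,(277,243),.06),'drill',ray(d,(257,123),.06))
```

```text
[[-0.     0.245  0.969]
 [-0.002  0.969 -0.245]
 [-1.    -0.002  0.   ]]
-171.32183111475928 1 [ 0.0000e+00 -1.3000e-01 -1.5713e+02]
-171.32183111475928 -1 [ 0.09  0.   22.87]
167.15611715311798 1 [-2.0000e-02 -1.4000e-01 -1.7865e+02]
167.15611715311798 -1 [ 0.09 -0.01  1.35]
glue [ 0.72075144 -0.25333868  0.06      ] tape [0.36261016 0.10879143 0.06      ] drill [0.72067314 0.18934078 0.06      ]
```

Emit:
{"op": "send_rows", "data": {"commands": [0.12,-0.15,0,0,0,0.085,1,0.12,-0.15,0,0,0,0.085,1,0.12,-0.15,0,0,0,0.085,1,0.12,-0.15,0,0,0,0,1,0.12,-0.15,0,0,0,0,1,0.12,-0.15,0,0,0,0,1,0.12,-0.15,0,0,0,0,1,0.12,-0.15,0,0,0,0,1,0.12,-0.15,0,0,0,0,1,0.12,-0.15,0,0,0,0,1], "newtons": 10}}

```text
clock: 1.1
tool_pos: [0.4521, 0.2204, 0.235]
eef_rot: [-0.067, 0.707, 0.066, 0.701]
contact_force: [0.6, 1.2, -0.1]
opening: 0.118
```

Emit:
{"op": "send_rows", "data": {"commands": [0.12,-0.13,-0.04,0,0,0,1,0.12,-0.13,-0.06,0,0,0,1,0.1,-0.11,-0.1,0,0,0,1,0.04,-0.05,-0.1,0,0,0,1,0,0,-0.1,0,0,0,1,0,0,0,0,0,0,1,0,0,0,0,0,0,1]}}

```text
clock: 1.8
tool_pos: [0.5552, 0.099, 0.1304]
eef_rot: [-0.062, 0.707, 0.058, 0.702]
contact_force: [-0.4, 0.2, -0.2]
opening: 0.007
```

```bash
cat > rot.py <<'E'
from plant import telemetry
from h import *
from scipy.spatial.transform import Rotation as R
s=telemetry.get_state(); M=R.from_quat(s['eef_rot']);print(s['clock'],s['tool_pos'],s['contact_force'].round(2),s['opening'])
for t,yaw in (('y',np.radians(-171.32)),('b',np.radians(167.16))):
  y=-np.array([-np.sin(yaw),np.cos(yaw),0]); x=np.array([0,0,-1.]);D=R.from_matrix(np.c_[x,y,np.cross(x,y)])
  print(t,(D*M.inv()).as_rotvec()/(np.pi/2))
E
python3 rot.py
```

```text
1.8 [0.55524229 0.09896157 0.1304387 ] [-0.42  0.24 -0.22] 0.00725148476888211
y [ 0.00394613 -0.00370428 -0.01219256]
b [ 0.0032059  -0.00440434 -0.25130223]
```

Emit:
{"op": "send_rows", "data": {"commands": [-0.008,0.045,-0.08,0,0,0,1,0,0,-0.08,0,0,0,1,0,0,0,0,0,0,1,0,0,0,0,0,0,1]}}

```text
clock: 2.2
tool_pos: [0.5551, 0.1144, 0.095]
eef_rot: [-0.063, 0.704, 0.061, 0.705]
contact_force: [-0.4, 0.9, 0.3]
opening: 0.007
```

```bash
python3 rot.py
python3 - <<'E'
from plant import cams
import cv2,numpy as np
o=[]
for n,(u,v) in(('top',(281,180)),('scene',(332,235))):
    im=cams.snapshot(n)['image']; o.append(cv2.resize(im[v-40:v+40,u-40:u+40],None,fx=5,fy=5))
cv2.imwrite('pics/y1.png',np.hstack(o))
E
```

```text
2.2 [0.555127   0.11442597 0.09504877] [-0.37  0.88  0.35] 0.007310722230150486
y [ 0.00166696  0.00086146 -0.01455618]
b [ 0.0018104   0.00053865 -0.25366712]
```

View pics/y1.png

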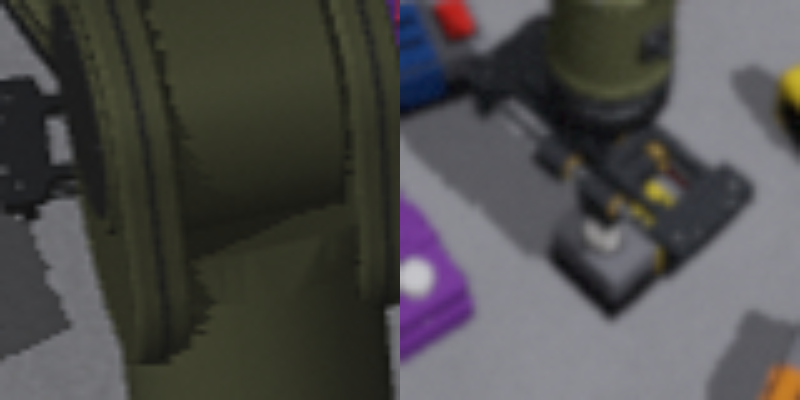

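The scene view shows the closed fingertips over the yellow pack's white button. In the top view the arm hides it. I'll go down in small steps.

Emit:
{"op": "send_rows", "data": {"commands": [-0.008,-0.014,-0.05,0,0,0,1,0,0,-0.03,0,0,0,1,0,0,-0.01,0,0,0,1,0,0,0,0,0,0,1,0,0,0,0,0,0,1]}}

```text
clock: 2.8
tool_pos: [0.5561, 0.1113, 0.0763]
eef_rot: [-0.062, 0.701, 0.061, 0.708]
contact_force: [-0.5, 0.3, -0.3]
opening: 0.006
```

Emit:
{"op": "send_rows", "data": {"commands": [-0.012,-0.004,-0.02,0,0,0,1,0,0,-0.012,0,0,0,1,0,0,-0.01,0,0,0,1,0,0,0,0,0,0,1]}}

```text
clock: 3.2
tool_pos: [0.5537, 0.1106, 0.0659]
eef_rot: [-0.061, 0.701, 0.061, 0.708]
contact_force: [-0.4, 0.1, 2.0]
opening: 0.005
```

Emit:
{"op": "send_rows", "data": {"commands": [0,0,-0.01,0,0,0,1,0,0,-0.008,0,0,0,1,0,0,0,0,0,0,1]}}

```text
clock: 3.5
tool_pos: [0.5537, 0.1106, 0.0617]
eef_rot: [-0.062, 0.701, 0.061, 0.708]
contact_force: [-1.3, -1.0, 3.9]
opening: 0.003
```

Emit:
{"op": "send_rows", "data": {"commands": [0,0,-0.007,0,0,0,1,0,0,0,0,0,0,1,0,0,0,0,0,0,1]}}

```text
clock: 3.8
tool_pos: [0.5537, 0.1106, 0.0608]
eef_rot: [-0.062, 0.7, 0.061, 0.709]
contact_force: [-0.0, -0.3, 4.3]
opening: 0.0
```

Emit:
{"op": "send_rows", "data": {"commands": [0,0,-0.006,0,0,0,1,0,0,-0.003,0,0,0,1,0,0,-0.001,0,0,0,1,0,0,-0.001,0,0,0,1,0,0,-0.001,0,0,0,1,0,0,-0.001,0,0,0,1,0,0,-0.001,0,0,0,1]}}

```text
clock: 4.5
tool_pos: [0.5537, 0.1106, 0.0605]
eef_rot: [-0.062, 0.7, 0.06, 0.709]
contact_force: [-1.8, -0.4, 7.8]
opening: 0.003
```

Emit:
{"op": "send_rows", "data": {"commands": [0,0,-0.001,0,0,0,1,0,0,-0.001,0,0,0,1,0,0,-0.001,0,0,0,1,0,0,-0.001,0,0,0,1,0,0,-0.001,0,0,0,1,0,0,-0.001,0,0,0,1,0,0,-0.001,0,0,0,1]}}

```text
clock: 5.2
tool_pos: [0.5537, 0.1106, 0.0605]
eef_rot: [-0.062, 0.699, 0.06, 0.709]
contact_force: [-0.9, -0.8, 7.2]
opening: 0.001
```

```bash
python3 rot.py
```

```text
5.2 [0.55374154 0.11061098 0.06050246] [-0.87 -0.8   7.16] 0.0009049167609415532
y [ 0.00137492  0.00920254 -0.01373633]
b [ 0.00308903  0.00884187 -0.25284316]
```

Emit:
{"op": "send_rows", "data": {"commands": [0,0,0.04,0,0,0,1,0,0,0.12,0,0,0,1,0,0,0.14,0,0,0,1,0.05,-0.18,0,0,0.009,-0.085,1,0.05,-0.18,0,0,0,-0.085,1,0.05,-0.18,0,0,0,-0.085,1,0.05,-0.18,0,0,0,0,1,0.03,-0.12,0,0,0,0,1,0,0,0,0,0,0,1,0,0,0,0,0,0,1]}}

```text
clock: 6.2
tool_pos: [0.6118, -0.1049, 0.1398]
eef_rot: [0.085, 0.701, -0.083, 0.703]
contact_force: [-1.1, 0.6, 0.2]
opening: 0.004
```

```bash
python3 rot.py
python3 - <<'E'
from plant import cams
import cv2,numpy as np
from h import *
W=lambda b,g,r:(np.minimum(np.minimum(b,g),r)>135)
d=cams.snapshot('scene'); im=d['image']
print([(c,a,ray(d,c,.067).round(4)) for c,a in blob(im,(332,240),10,W)])
cv2.imwrite('pics/b1.png',cv2.resize(im[160:280,220:400],None,fx=4,fy=4))
E
```

```text
6.2 [ 0.61182672 -0.10488236  0.13982096] [-1.11  0.57  0.22] 0.004436108401919325
y [-0.00209658  0.00092836  0.24848786]
b [-0.00187446  0.00129521  0.009377  ]
[(array([332.3, 240.7]), np.int32(45), array([0.5536, 0.1108, 0.067 ]))]
```

View pics/b1.png

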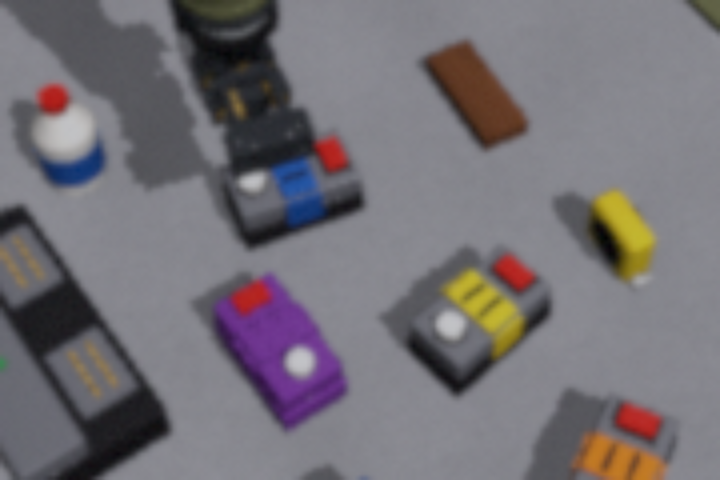

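The yellow button is up again at its original position, and the yellow pack hasn't moved. The tool is now above the blue pack, so I'll correct y by -10.6 mm and go down.

Emit:
{"op": "send_rows", "data": {"commands": [0.003,-0.042,-0.08,0,0,0,1,0,0,-0.08,0,0,0,1,0,0,-0.04,0,0,0,1,0,0,0,0,0,0,1,0,0,0,0,0,0,1]}}

```text
clock: 6.75
tool_pos: [0.6126, -0.1063, 0.0896]
eef_rot: [0.083, 0.702, -0.077, 0.703]
contact_force: [0.7, 0.1, -0.5]
opening: 0.007
```

Emit:
{"op": "send_rows", "data": {"commands": [0,-0.037,0,0,0,0,1,0,0,-0.02,0,0,0,1,0,0,0,0,0,0,1,0,0,0,0,0,0,1]}}

```text
clock: 7.15
tool_pos: [0.614, -0.1156, 0.0866]
eef_rot: [0.082, 0.701, -0.077, 0.704]
contact_force: [-0.5, -0.1, 0.7]
opening: 0.006
```

Emit:
{"op": "send_rows", "data": {"commands": [-0.006,0,-0.04,0,0,0,1,0,0,-0.02,0,0,0,1,0,0,-0.012,0,0,0,1,0,0,0,0,0,0,1]}}

```text
clock: 7.55
tool_pos: [0.6126, -0.1156, 0.0673]
eef_rot: [0.082, 0.701, -0.077, 0.705]
contact_force: [-1.3, 0.3, 1.5]
opening: 0.003
```

Run:
```python
from plant import cams
import cv2
im=cams.snapshot('scene')['image']
cv2.imwrite('pics/b2.png',cv2.resize(im[170:240,240:345],None,fx=7,fy=7,interpolation=cv2.INTER_CUBIC))
```

```text
(no output)
```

View pics/b2.png

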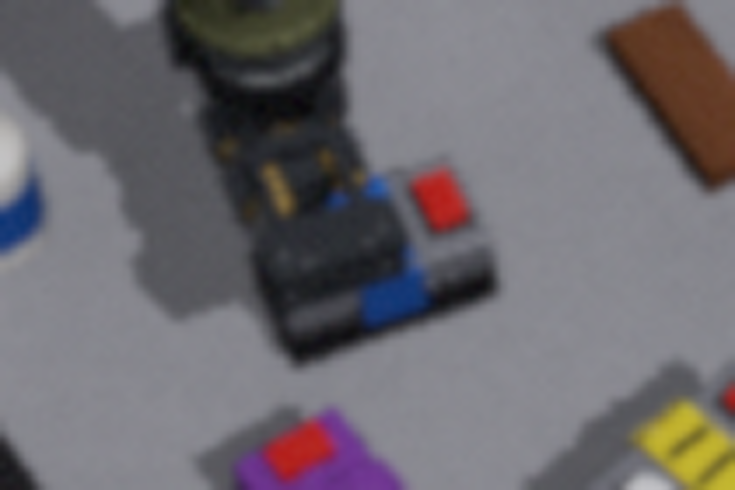

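The gripper body hides the blue button, and the red latch is in view and clear. The tool is at the measured button position with light contact, so I'll press.

Emit:
{"op": "send_rows", "data": {"commands": [0,0,-0.014,0,0,0,1,0,0,-0.01,0,0,0,1,0,0,-0.008,0,0,0,1,0,0,-0.003,0,0,0,1]}}

```text
clock: 8.0
tool_pos: [0.6128, -0.1157, 0.0604]
eef_rot: [0.082, 0.7, -0.077, 0.705]
contact_force: [-2.9, 0.2, 12.7]
opening: 0.008
```

Emit:
{"op": "send_rows", "data": {"commands": [0,0,0,0,0,0,1,0,0,0,0,0,0,1,0,0,-0.001,0,0,0,1,0,0,-0.001,0,0,0,1,0,0,-0.001,0,0,0,1]}}

```text
clock: 8.5
tool_pos: [0.6128, -0.1157, 0.0609]
eef_rot: [0.082, 0.7, -0.077, 0.705]
contact_force: [-0.9, 0.2, 5.0]
opening: 0.003
```

Emit:
{"op": "send_rows", "data": {"commands": [0,0,-0.001,0,0,0,1,0,0,-0.001,0,0,0,1,0,0,-0.001,0,0,0,1,0,0,-0.001,0,0,0,1,0,0,-0.001,0,0,0,1]}}

```text
clock: 9.0
tool_pos: [0.6128, -0.1157, 0.0605]
eef_rot: [0.082, 0.7, -0.078, 0.705]
contact_force: [-1.7, 0.5, 6.6]
opening: 0.01
```

Emit:
{"op": "send_rows", "data": {"commands": [0,0,0.04,0,0,0,1,0,0,0.12,0,0,0,1,0,0,0.18,0,0,0,1,0,0,0.18,0,0,0,1,-0.05,0.12,0.12,0,0,0,1,-0.05,0.15,0.1,0,0,0,1,-0.08,0.16,0,0,0,0,1,-0.08,0.16,0,0,0,0,1,-0.08,0.16,0,0,0,0,1,-0.08,0.16,0,0,0,0,1,0,0,0,0,0,0,1,0,0,0,0,0,0,1]}}

```text
clock: 10.2
tool_pos: [0.5031, 0.1192, 0.2537]
eef_rot: [0.085, 0.698, -0.076, 0.707]
contact_force: [0.8, -0.9, 1.0]
opening: 0.001
```

```bash
python3 rot.py
python3 - <<'E'
from plant import cams
import cv2
from h import *
W=lambda b,g,r:(np.minimum(np.minimum(b,g),r)>135)
Rd=lambda b,g,r:(r>110)&(g<70)&(b<70)
for n in('scene','top'):
    d=cams.snapshot(n); im=d['image']; d0=pickle.load(open(n+'0.pkl','rb'))['image']
    for f in(W,Rd):
        A=blob(d0,(315,195),100,f);B=blob(im,(315,195),100,f)
        for c,a in A:
            m=min(B,key=lambda t:np.linalg.norm(t[0]-c)); print(n,c,a,m[0],m[1])
    cv2.imwrite(f'pics/{n}_end.png',im)
E
```

```text
10.2 [0.50310207 0.11915574 0.25369555] [ 0.76 -0.92  1.05] 0.0010639027837690295
y [-0.00809576  0.00770069  0.24153838]
b [-0.00647673  0.0090224   0.00243336]
scene [325.6  97.7] 25 [302.2 132. ] 9
scene [281.4 126.2] 68 [281.9 126.2] 78
scene [369.2 145.9] 17 [369.4 167.4] 7
scene [275.3 159.1] 34 [289.  144.6] 8
scene [305.7 176.5] 94 [335.3 196.9] 11
scene [400.4 172.1] 17 [369.4 167.4] 7
scene [405.3 176.9] 7 [369.4 167.4] 7
scene [236.6 192.4] 158 [240.  181.1] 822
scene [282.5 204.1] 35 [282.4 204.1] 36
scene [230.6 212.7] 51 [240.  181.1] 822
scene [239.5 208.5] 22 [240.  181.1] 822
scene [323.5 223.2] 24 [332.3 240.6] 46
scene [314.3 225.1] 9 [332.3 240.6] 46
scene [380.5 229.6] 13 [382.  231.4] 33
scene [310.  233.8] 15 [294.6 250. ] 41
scene [361.5 239.6] 90 [382.  231.4] 33
scene [332.2 240.7] 42 [332.3 240.6] 46
scene [294.6 249.9] 38 [294.6 250. ] 41
scene [271.9 268.9] 27 [294.6 250. ] 41
scene [330.6 271. ] 18 [344.2 264.9] 24890
scene [285.4 280.6] 11 [294.6 250. ] 41
scene [279.2 174.8] 39 [279.1 174.4] 22
scene [232.8 184.5] 36 [232.8 184.5] 36
scene [302.3 198.3] 41 [302.6 197.6] 27
scene [348.  227.8] 46 [347.9 227.7] 47
scene [281.9 233.9] 44 [281.9 233.9] 44
scene [379.1 264.8] 58 [379.  264.8] 57
top [297.  138.1] 43 [297.  138.1] 44
top [358.1 160.7] 42 [358.2 160.8] 44
top [280.  177.7] 43 [297.  138.1] 44
top [323.4 139.1] 55 [323.5 139.1] 55
top [401.8 183.3] 64 [323.5 139.1] 55
top [351.9 185.9] 62 [323.5 139.1] 55
top [223.7 200.9] 66 [223.7 200.9] 66
top [282.6 203.9] 63 [223.7 200.9] 66
```

View pics/scene_end.png

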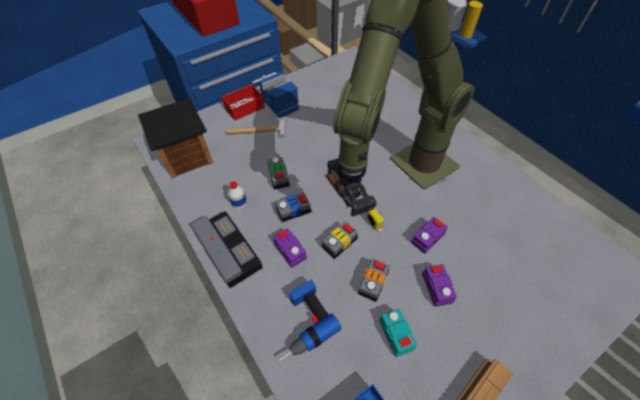

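The end picture shows both white buttons back where they started: yellow at (332,241) and blue at (282,204). The arm is clear of everything, and nothing appears to have moved.

```bash
python3 -c "
from plant import job
print(job.finish_job())"
```

```text
the job is handed in; nothing more can be done
None
```

I pressed the yellow pack's white check button, then the blue pack's, with the closed fingertips and handed the job in at about 10 s. No verdict is reported.

- **Presses:** The fingertips went down to about 60.5 mm on each button, roughly 6.5 mm of the 7 mm travel. I held each one for about a second at mostly 4–8 N. The highest reading was 12.7 N, briefly on blue, against the 25 N limit.
- **Buttons and packs:** In the last scene picture, the yellow and blue white buttons were back within 0.1 px of their starting positions. The yellow and orange latches were too.
- **Less certain checks:** The blue and green latches read 0.4–0.8 px off. I put this down to the arm's shadow, because less of each red patch was visible. In the end top view the arm hid the yellow pack, and the green and blue latches were not found (arm or shadow), so those rest on the scene view alone.
- **Other items:** I checked the drill, glue, offcut, tape and hammer only by eye, and they looked unmoved. The gripper hid part of the offcut and tape. The arm was clear of everything, at about 25 cm height.

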